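Fill the round tin of bar stock

ROBOT

A 6-joint arm with a two-finger parallel gripper is mounted at the origin on the work surface; the furniture and walls round the work are solid. World frame = base frame: x ahead of the robot, y to its left, z up, the work surface at z = 0. Lengths are in m, angles in rad, forces in N, time in s.
With the tool pointing down it reaches from about 0.375 to 0.9 m from the base axis. Payload 3.1 kg.
Tool frame: the origin (TCP) lies between the finger pads; the fingertips stand 17 mm ahead of it and the grasp point (between the pads) lies 2 mm behind it; z points along the fingers, y is the line along which they close (so a half turn about z gives the same grasp; the last joint's range is limited). The gripper opens to 85 mm and grips with 20 to 120 N. Pads are 22 mm wide; open, the fingers measure 114 mm over their backs; the gripper's body (76 mm by 85 mm) begins 54 mm behind the grasp point. The pads swing forward as they close: fully open they stand 13 mm farther back than shut.
Start: joints at [-1.29, 0.527, 1.433, -0, 1.181, -0.178], TCP at [0.277, -0.56, 0.248] pointing down, gripper open.
Joint ranges: [-3.08, 3.08], [-0.75, 2.2], [0.22, 2.44], [-1.43, 4.57], [0, 2.65], [-2.85, 2.85]. Speed limits (rad/s): [2.79, 2.79, 3.14, 3.14, 3.14, 3.14].

INTERFACE

Orientations are given as a unit quaternion [x, y, z, w].
In Python, from station import sense, vision, order gives the robot as it stands.
- The arm moves only by the shell command python3 -m crank 'ROWS' [OPENING] [FORCE]. ROWS is JSON, a list of rows, each an object with "dp": the shift along the world's x, y, z in units of 30 mm (1.0 is 30 mm), a list of three; "angular": the turn, a rotation vector about the world's x, y, z in degrees, a list of three. In form: [{"dp": [dx, dy, dz], "angular": [ax, ay, az]}, ...]. A call has 1 to 20 rows; each row shifts and turns the commanded pose from where the row before left it; what a row does not reach is not made up. A row lasts 1/10 s, in which the tool goes at most 50 mm and 8.59 degrees, less where a joint would pass 70% of its speed; a pose out of reach is approached as far as the arm can. A call is refused whole if a number of a shift passes 1 or a number of a turn 8.59, either way. A call with a gripper value outside its range is refused whole. OPENING is the closure, from 0 (fully open) to 1 (shut), set as the call begins (- or left out, the last holds). The fingers move at their own pace and stop on an object; FORCE is the grip in N (left out, the last holds). Time passes only in rows, so rows that do not move let the fingers close. It gives the time, the measured TCP pose, the force, the opening and the grip force at its end, in the units of the state.
- sense(): the state, without advancing time (a new reading comes with each control period).
- vision.snapshot(name): name is "side" or "top"; returns a dict with "image" (420x560x3 uint8, blue, green, red), "range_z" (420x560 float32, m along the optical axis (not along the pixel's ray), 0 where there is no reading), "mtx" (3x3 intrinsics, pixels), "pose" (4x4, takes a point from camera to world coordinates). Camera axes: x right, y down, z forward; pixel columns grow to the right and rows downward; lengths in m; the calibration is good to about 2 mm. A picture is of the moment at which its call begins.
- order.sign_off(): hands the job in; it is judged then, once.
The state is a dict: "t": time; "q": joint angles; "qd": joint speeds; "tau": joint torques, N m; "tcp_pos": TCP position; "tool_rot": TCP orientation; "force": force on the tool from outside, world axes, zero at the start; "ft_torque": the same for the moment, N m; "finger_gap": opening from 0.0 (shut) to 1.0 (fully open); "gripper_force": force on a finger pad.
Only numpy, scipy, OpenCV 4.12 (cv2) and the standard library are available. Lean on these libraries where they do the work, as an engineer would, in place of code of your own. Each camera call takes 0.05 s, during which the arm holds its last target. There are 200 camera calls.

TASK

The round metal tin keeps plastic bars standing in a honeycomb pattern, and two of its seven places, marked by yellow discs, are still empty. Stand the two long slim blue bars upright in these two places, one on each yellow disc, and let go. The thick violet bar is not wanted.

Things in the scene. Friction and masses are not known exactly. Their poses are not given: they have to be found in the camera images.
- bar_a: One of two alike long slim round bars of blue banded plastic: 36 mm in diameter, 110 mm tall, about 100 g, standing upright on the bench. Origin at the centre of its underside, z up along the bar. Grip it from above by its top 45 mm, so that the fingers stay above the short bars in the tin when it is set down.
- bar_b: The other blue bar, same size, origin and axes as bar_a: 36 mm in diameter, 110 mm tall, upright on the bench. A thick violet bar, 56 mm in diameter and 85 mm tall, also stands on the bench and is not to be used.
- seat_a (a point): Centre of one yellow disc, 36 mm across, on the tin's inner floor, 6 mm above the bench; z up. The tin, of bare metal and fixed, is 163 mm over its rim, 48 mm high. Its seven places (one in the middle, six round it) are 47 mm apart centre to centre; in five of them stand fixed violet or green bars, 36 mm in diameter, tops 56 mm above the bench.
- seat_b (a point): Centre of the other yellow disc, on the same floor 6 mm above the bench; z up. The two empty places lie opposite each other in the ring, 94 mm apart, with the middle bar between them; the x axis of both points points from seat_b to seat_a. A bar centred on its disc has 11 mm to spare to its neighbours and to the tin's wall.
Mind the look-alikes: they are no part of the job. Leave any red look-alike of the bar_a alone.

How it is judged:
By the outcome, as a careful person would: the job done as asked, in the order asked, and still so for the second after the job is handed in, with the robot touching nothing.
It also fails if it takes over 56 s, if anything falls off the work surface, if the arm or the gripper's body presses on something with over 40 N, if the wrist force passes 120 N, or if a joint passes its speed limit or range.

## Working session

There is one attempt and no reset: what is moved stays moved. The work goes in short steps, Python scripts to look and compute and a shell command to move; the robot and the scene stay as the last step left them, time stands still between calls to the robot, and variables do not carry over. Pictures are saved under pics/ and viewed, at most 10 in all, crops included, and the job is handed in when it is done.

```bash
mkdir -p pics; ls; python3 - <<'E'
from station import sense, vision
import cv2, numpy as np
for n in ("top","side"):
    s=vision.snapshot(n); cv2.imwrite(f"pics/{n}0.png",s["image"]); np.savez(f"{n}0.npz",**s)
    print(n,s["mtx"].round(1).tolist(),s["pose"].round(3).tolist())
s=sense();print(s["t"],s["tcp_pos"],s["tool_rot"],s["finger_gap"])
E
```

```text
pics
top [[459.5, 0.0, 284.3], [0.0, 459.5, 213.0], [0.0, 0.0, 1.0]] [[-0.01, -0.993, 0.113, 0.444], [-1.0, 0.01, -0.002, -0.11], [0.001, -0.113, -0.994, 0.987], [0.0, 0.0, 0.0, 1.0]]
side [[416.4, 0.0, 277.7], [0.0, 416.4, 207.1], [0.0, 0.0, 1.0]] [[-0.994, -0.057, 0.095, 0.438], [-0.11, 0.583, -0.805, 0.687], [-0.009, -0.811, -0.586, 0.638], [0.0, 0.0, 0.0, 1.0]]
0.1 [ 0.27722004 -0.55946797  0.24740155] [ 9.73687790e-01  2.27883930e-01 -4.56347513e-05 -1.00032873e-03] 0.9988739483096392
```

View pics/top0.png

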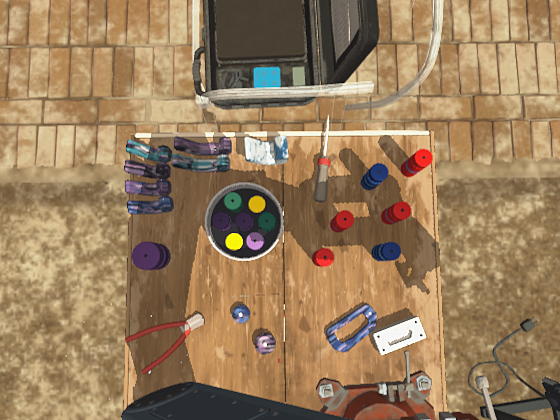

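View pics/side0.png

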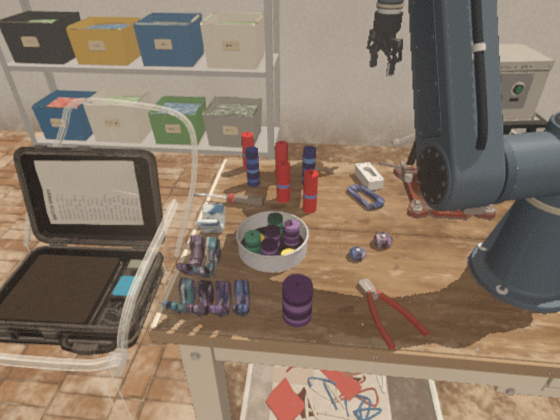

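Top view: blue bars at about (375,177) and (387,252), with red look-alikes at (420,160), (398,212), (343,221) and (323,257). The yellow discs are at (257,204) and (234,242). The side view agrees.

```bash
cat > h.py <<'E'
import cv2, numpy as np
def cloud(s):
    v,u=np.indices(s["range_z"].shape); z=s["range_z"]; K=s["mtx"]
    P=np.stack([(u-K[0,2])*z/K[0,0],(v-K[1,2])*z/K[1,1],z],-1)
    return P@s["pose"][:3,:3].T+s["pose"][:3,3]
def ray(s,u,v,h):
    d=s["pose"][:3,:3]@np.linalg.solve(s["mtx"],[u,v,1.]); o=s["pose"][:3,3]
    return o+d*(h-o[2])/d[2]
def blobs(m,amin=20):
    n,l,st,c=cv2.connectedComponentsWithStats(m.astype(np.uint8))
    return [(l==i,st[i,4],c[i]) for i in range(1,n) if st[i,4]>=amin]
def masks(s):
    h=cv2.cvtColor(s["image"],cv2.COLOR_BGR2HSV); H,S,V=cv2.split(h)
    return dict(blue=(H>105)&(H<127)&(S>110)&(V>25),red=((H<6)|(H>174))&(S>150)&(V>80),yellow=(H>20)&(H<34)&(S>180)&(V>120))
E
python3 - <<'E'
from h import *
for n in ("top","side"):
    s=dict(np.load(n+"0.npz")); W=cloud(s); M=masks(s)
    for k in M:
        for m,a,c in blobs(M[k]):
            if k=="yellow": print(n,k,a,c.round(1),ray(s,*c,.006).round(4),"depthz",np.median(W[m],0).round(3))
            else:
                p=W[m]
                if abs(p[:,0].mean()-.45)>.4 : continue
                # top-face points: any colour, near this blob, z near 0.11
                q=p[p[:,2]>.02]
                if len(q)<15: continue
                xy=q[:,:2].mean(0)
                t=W[(np.hypot(W[...,0]-xy[0],W[...,1]-xy[1])<.05)&(abs(W[...,2]-.11)<.006)]
                print(n,k,a,c.round(1),"zmax",np.percentile(p[:,2],95).round(3),"mid",xy.round(3),"topmid",len(t),((t.min(0)+t.max(0))/2).round(4) if len(t) else 0,np.ptp(t,0).round(3) if len(t) else 0)
s=dict(np.load("top0.npz")); W=cloud(s)
hh=W[...,2]; g=(hh>.1)&(hh<.118)&(W[...,0]<.75)
for m,a,c in blobs(g,30):
    p=W[m];print("high",a,c.round(1),p.mean(0).round(4),np.ptp(p,0).round(3),"ray",ray(s,*c,.11).round(4), s["image"][m].mean(0).round())
cv2.imwrite("pics/z.png",cv2.resize(s["image"][140:280,190:440],None,fx=3,fy=3,interpolation=2))
E
```

```text
top blue 434 [374.2 176.3] zmax 0.112 mid [ 0.618 -0.291] topmid 264 [ 0.6219 -0.2964  0.109 ] [0.034 0.036 0.009]
top blue 25 [139.9 201.9] zmax 0.061 mid [0.578 0.187] topmid 0 0 0
top blue 403 [386.  251.5] zmax 0.112 mid [ 0.469 -0.308] topmid 276 [ 0.4694 -0.3148  0.1092] [0.034 0.035 0.01 ]
top red 398 [419.7 160. ] zmax 0.112 mid [ 0.646 -0.377] topmid 264 [ 0.6501 -0.3839  0.109 ] [0.035 0.035 0.009]
top red 70 [323.6 160.9] zmax 0.03 mid [ 0.661 -0.195] topmid 0 0 0
top red 95 [405.6 170.3] zmax 0.041 mid [ 0.638 -0.367] topmid 264 [ 0.6501 -0.3839  0.109 ] [0.035 0.035 0.009]
top red 362 [398.6 211.5] zmax 0.112 mid [ 0.546 -0.333] topmid 270 [ 0.547  -0.3373  0.11  ] [0.033 0.034 0.012]
top red 68 [384.7 217.5] zmax 0.04 mid [ 0.54  -0.325] topmid 270 [ 0.547  -0.3373  0.11  ] [0.033 0.034 0.012]
top red 350 [342.  220.9] zmax 0.112 mid [ 0.529 -0.224] topmid 268 [ 0.5308 -0.2272  0.11  ] [0.033 0.033 0.009]
top red 307 [323.  257.3] zmax 0.112 mid [ 0.459 -0.185] topmid 272 [ 0.4594 -0.1873  0.1098] [0.034 0.033 0.009]
top red 26 [369.1 401. ] zmax 0.054 mid [ 0.178 -0.27
[... 749 characters left out ...]
 0.009]
high 280 [422.7 158.2] [ 0.6492 -0.3826  0.1089] [0.035 0.035 0.013] ray [ 0.649  -0.3823  0.11  ] [ 35.  42. 228.]
high 271 [378.7 172.5] [ 0.6217 -0.2958  0.1093] [0.034 0.036 0.013] ray [ 0.6216 -0.2956  0.11  ] [105.  53.  35.]
high 279 [401.3 210.7] [ 0.5465 -0.3368  0.1094] [0.034 0.034 0.015] ray [ 0.5464 -0.3367  0.11  ] [ 32.  35. 163.]
high 273 [344.5 219.4] [ 0.5307 -0.227   0.1096] [0.033 0.033 0.013] ray [ 0.5307 -0.2269  0.11  ] [ 34.  36. 166.]
high 283 [390.9 251.4] [ 0.4687 -0.3138  0.1094] [0.034 0.035 0.014] ray [ 0.4686 -0.3137  0.11  ] [91. 49. 36.]
high 274 [324.5 257.3] [ 0.4588 -0.1873  0.1098] [0.034 0.034 0.014] ray [ 0.4588 -0.1872  0.11  ] [ 41.  46. 197.]
```

View pics/z.png

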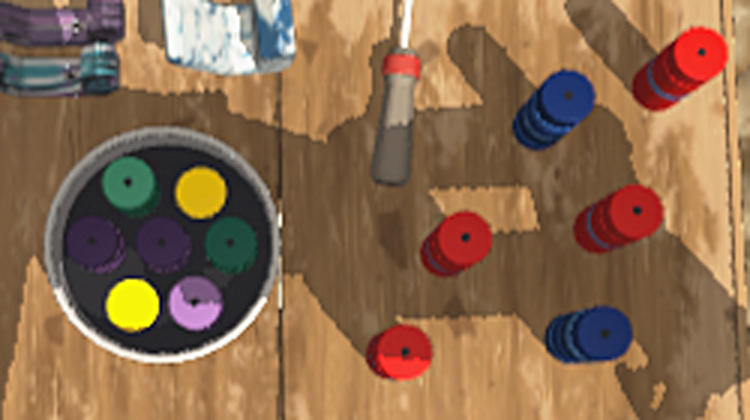

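```bash
python3 -m crank '[{"dp":[0.64,0.82,-0.04],"angular":[0,0,0]},{"dp":[0.64,0.82,-0.04],"angular":[0,0,0]},{"dp":[0.64,0.82,-0.04],"angular":[0,0,0]},{"dp":[0.64,0.82,-0.04],"angular":[0,0,0]},{"dp":[0.64,0.82,-0.04],"angular":[0,0,0]},{"dp":[0.64,0.82,-0.04],"angular":[0,0,0]},{"dp":[0.64,0.82,-0.04],"angular":[0,0,0]},{"dp":[0.64,0.82,-0.04],"angular":[0,0,0]},{"dp":[0.64,0.82,-0.04],"angular":[0,0,0]},{"dp":[0.64,0.82,-0.04],"angular":[0,0,0]},{"dp":[0,0,0],"angular":[0,0,0]},{"dp":[0,0,0],"angular":[0,0,0]},{"dp":[0,0,0],"angular":[0,0,0]}]' 0.2 40
```

```text
t: 1.4
tcp_pos: [0.4689, -0.3147, 0.2362]
tool_rot: [0.974, 0.228, -0.0, 0.0]
force: [-0.2, 0.1, -0.4]
finger_gap: 0.796
gripper_force: 0.0
```

```bash
python3 -m crank '[{"dp":[0,0,-0.7],"angular":[0,0,0]},{"dp":[0,0,-0.7],"angular":[0,0,0]},{"dp":[0,0,-0.7],"angular":[0,0,0]},{"dp":[0,0,-0.7],"angular":[0,0,0]},{"dp":[0,0,-0.7],"angular":[0,0,0]},{"dp":[0,0,-0.7],"angular":[0,0,0]},{"dp":[0,0,-0.7],"angular":[0,0,0]},{"dp":[0,0,0],"angular":[0,0,0]},{"dp":[0,0,0],"angular":[0,0,0]},{"dp":[0,0,0],"angular":[0,0,0]}]' && python3 -m crank '[{"dp":[0,0,0],"angular":[0,0,0]},{"dp":[0,0,0],"angular":[0,0,0]},{"dp":[0,0,0],"angular":[0,0,0]},{"dp":[0,0,0],"angular":[0,0,0]},{"dp":[0,0,0],"angular":[0,0,0]},{"dp":[0,0,0],"angular":[0,0,0]},{"dp":[0,0,0],"angular":[0,0,0]},{"dp":[0,0,0],"angular":[0,0,0]}]' 1 40
```

```text
t: 2.4
tcp_pos: [0.4697, -0.3152, 0.0903]
tool_rot: [0.974, 0.227, 0.001, 0.001]
force: [0.3, 0.2, -0.1]
finger_gap: 0.801
gripper_force: 0.0
t: 3.2
tcp_pos: [0.4699, -0.3146, 0.0903]
tool_rot: [0.974, 0.228, 0.0, 0.001]
force: [0.4, -0.1, 6.0]
finger_gap: 0.412
gripper_force: 39.5
```

```bash
python3 -m crank '[{"dp":[0,0,0.3],"angular":[0,0,0]},{"dp":[0,0,0.7],"angular":[0,0,0]},{"dp":[0,0,0.7],"angular":[0,0,0]},{"dp":[0,0,0.7],"angular":[0,0,0]},{"dp":[0,0,0.7],"angular":[0,0,0]},{"dp":[0,0,0.7],"angular":[0,0,0]},{"dp":[0,0,0.7],"angular":[0,0,0]},{"dp":[0,0,0.7],"angular":[0,0,0]},{"dp":[0,0,0],"angular":[0,0,0]}]' && python3 -m crank '[{"dp":[0.07,0.4,0],"angular":[0,0,0]},{"dp":[0.07,0.8,0],"angular":[0,0,0]},{"dp":[0.07,0.8,0],"angular":[0,0,0]},{"dp":[0.07,0.8,0],"angular":[0,0,0]},{"dp":[0.07,0.8,0],"angular":[0,0,0]},{"dp":[0.07,0.8,0],"angular":[0,0,0]},{"dp":[0.07,0.8,0],"angular":[0,0,0]},{"dp":[0.07,0.8,0],"angular":[0,0,0]},{"dp":[0.07,0.8,0],"angular":[0,0,0]},{"dp":[0.07,0.8,0],"angular":[0,0,0]},{"dp":[0.07,0.8,0],"angular":[0,0,0]},{"dp":[0.07,0.8,0],"angular":[0,0,0]},{"dp":[0.07,0.8,0],"angular":[0,0,0]},{"dp":[0,0.35,0],"angular":[0,0,0]},{"dp":[0,0,0],"angular":[0,0,0]},{"dp":[0,0,0],"angular":[0,0,0]},{"dp":[0,0,0],"angular":[0,0,0]}]'
cat > look.py <<'E'
import sys
from station import sense, vision
from h import *
s=vision.snapshot("side"); W=cloud(s); st=sense()
cv2.imwrite(f"pics/{sys.argv[1]}.png",cv2.resize(s["image"][60:320,140:440],None,fx=2,fy=2))
print(st["t"],st["tcp_pos"].round(4),st["finger_gap"],st["gripper_force"])
for m,a,c in blobs(masks(s)["blue"],40):
    p=W[m]
    if abs(p[:,0].mean()-.45)<.25: print(a,c.round(1),p.mean(0).round(4),p.min(0).round(3),p.max(0).round(3))
E
python3 look.py held1
```

```text
t: 4.1
tcp_pos: [0.4705, -0.315, 0.2482]
tool_rot: [0.974, 0.228, 0.002, 0.003]
force: [0.0, -0.6, -1.0]
finger_gap: 0.413
gripper_force: 40.0
t: 5.8
tcp_pos: [0.4966, -0.0044, 0.2451]
tool_rot: [0.974, 0.227, -0.0, 0.0]
force: [-0.2, -0.5, -0.7]
finger_gap: 0.41
gripper_force: 40.1
5.85 [ 0.4967 -0.0045  0.2451] 0.4135591134172248 40.118147134780884
```

View pics/held1.png

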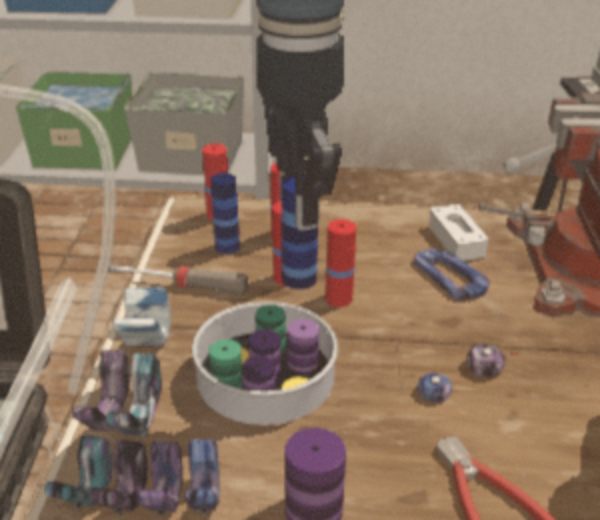

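The bar hangs upright in the gripper, its lower end at about crop (300,283), above the tin. I'll measure its axis before lowering it.

```bash
cat > axis.py <<'E'
from station import sense, vision
from h import *
from scipy.optimize import least_squares
s=vision.snapshot("side"); W=cloud(s); c=sense()["tcp_pos"]; m0=masks(s)["blue"]
img=cv2.cvtColor(s["image"],cv2.COLOR_BGR2HSV)
d=np.hypot(W[...,0]-c[0],W[...,1]-c[1]); z=W[...,2]
zb=c[2]-.09
for lo,hi in ((zb-.01,zb+.035),(zb+.025,zb+.065)):
    p=W[(d<.03)&(z>lo)&(z<hi)&(s["range_z"]>0)]
    f=least_squares(lambda k:np.hypot(p[:,0]-k[0],p[:,1]-k[1])-.018,c[:2]-[0,.001],loss="soft_l1",f_scale=.002)
    print(len(p),"axis",f.x.round(4),"minus tcp",(f.x-c[:2]).round(4),"zmin",p[:,2].min().round(4),"rms",np.sqrt(np.mean(f.fun**2)).round(4))
E
python3 axis.py
```

```text
246 axis [ 0.4959 -0.0047] minus tcp [-0.0008 -0.0003] zmin 0.1547 rms 0.0009
321 axis [ 0.4957 -0.0044] minus tcp [-0.001   0.0001] zmin 0.1803 rms 0.001
```

```bash
python3 -m crank '[{"dp":[0.03,0.02,-0.3],"angular":[0,0,0]},{"dp":[0,0,-0.5],"angular":[0,0,0]},{"dp":[0,0,-0.5],"angular":[0,0,0]},{"dp":[0,0,-0.5],"angular":[0,0,0]},{"dp":[0,0,-0.5],"angular":[0,0,0]},{"dp":[0,0,-0.5],"angular":[0,0,0]},{"dp":[0,0,-0.5],"angular":[0,0,0]},{"dp":[0,0,-0.5],"angular":[0,0,0]},{"dp":[0,0,-0.5],"angular":[0,0,0]},{"dp":[0,0,-0.4],"angular":[0,0,0]},{"dp":[0,0,-0.1],"angular":[0,0,0]},{"dp":[0,0,0],"angular":[0,0,0]},{"dp":[0,0,0],"angular":[0,0,0]},{"dp":[0,0,0],"angular":[0,0,0]}]'; python3 -m crank '[{"dp":[0,0,-0.05],"angular":[0,0,0]},{"dp":[0,0,-0.03],"angular":[0,0,0]},{"dp":[0,0,0],"angular":[0,0,0]},{"dp":[0,0,0],"angular":[0,0,0]}]'
```

```text
t: 7.3
tcp_pos: [0.4981, -0.0031, 0.1019]
tool_rot: [0.974, 0.228, 0.001, 0.0]
force: [-0.2, -0.2, -1.4]
finger_gap: 0.411
gripper_force: 40.1
t: 7.7
tcp_pos: [0.4976, -0.0029, 0.099]
tool_rot: [0.974, 0.228, 0.0, 0.0]
force: [-0.2, -0.4, -0.8]
finger_gap: 0.408
gripper_force: 40.1
```

```bash
python3 -m crank '[{"dp":[0,0,-0.03],"angular":[0,0,0]},{"dp":[0,0,-0.03],"angular":[0,0,0]},{"dp":[0,0,0],"angular":[0,0,0]},{"dp":[0,0,0],"angular":[0,0,0]}]'; python3 -m crank '[{"dp":[0,0,-0.03],"angular":[0,0,0]},{"dp":[0,0,0],"angular":[0,0,0]},{"dp":[0,0,0],"angular":[0,0,0]}]'
```

```text
t: 8.1
tcp_pos: [0.4975, -0.0029, 0.097]
tool_rot: [0.974, 0.228, -0.0, -0.0]
force: [-0.8, -0.2, -2.0]
finger_gap: 0.409
gripper_force: 40.1
t: 8.4
tcp_pos: [0.4977, -0.003, 0.0963]
tool_rot: [0.974, 0.228, 0.0, 0.0]
force: [0.2, 1.1, 0.3]
finger_gap: 0.411
gripper_force: 40.3
```

One more small step to confirm contact, then I release, opening only partly.

```bash
python3 -m crank '[{"dp":[0,0,-0.03],"angular":[0,0,0]},{"dp":[0,0,0],"angular":[0,0,0]},{"dp":[0,0,0],"angular":[0,0,0]}]'; python3 -m crank '[{"dp":[0,0,0],"angular":[0,0,0]},{"dp":[0,0,0],"angular":[0,0,0]},{"dp":[0,0,0],"angular":[0,0,0]},{"dp":[0,0,0],"angular":[0,0,0]},{"dp":[0,0,0],"angular":[0,0,0]},{"dp":[0,0,0],"angular":[0,0,0]}]' 0.25; python3 -m crank '[{"dp":[0,0,0.2],"angular":[0,0,0]},{"dp":[0,0,0.6],"angular":[0,0,0]},{"dp":[0,0,0.7],"angular":[0,0,0]},{"dp":[0,0,0.7],"angular":[0,0,0]},{"dp":[0,0,0.7],"angular":[0,0,0]},{"dp":[0,0,0.7],"angular":[0,0,0]},{"dp":[0,0,0.7],"angular":[0,0,0]},{"dp":[0,0,0.3],"angular":[0,0,0]},{"dp":[0,0,0],"angular":[0,0,0]}]'
```

```text
t: 8.7
tcp_pos: [0.4978, -0.003, 0.0963]
tool_rot: [0.974, 0.228, 0.0, 0.0]
force: [-0.8, -0.2, 8.6]
finger_gap: 0.412
gripper_force: 41.0
t: 9.3
tcp_pos: [0.4975, -0.003, 0.0952]
tool_rot: [0.974, 0.228, -0.0, -0.0]
force: [0.0, 0.0, -0.3]
finger_gap: 0.752
gripper_force: 0.0
t: 10.2
tcp_pos: [0.4983, -0.0031, 0.2347]
tool_rot: [0.974, 0.228, 0.002, 0.001]
force: [-0.0, 0.1, 0.2]
finger_gap: 0.755
gripper_force: 0.0
```

```bash
python3 -m crank '[{"dp":[0.34,-0.8,0],"angular":[0,0,0]},{"dp":[0.34,-0.8,0],"angular":[0,0,0]},{"dp":[0.34,-0.8,0],"angular":[0,0,0]},{"dp":[0.34,-0.8,0],"angular":[0,0,0]},{"dp":[0.34,-0.8,0],"angular":[0,0,0]},{"dp":[0.34,-0.8,0],"angular":[0,0,0]},{"dp":[0.34,-0.8,0],"angular":[0,0,0]},{"dp":[0.34,-0.8,0],"angular":[0,0,0]},{"dp":[0.34,-0.8,0],"angular":[0,0,0]},{"dp":[0.34,-0.8,0],"angular":[0,0,0]},{"dp":[0.34,-0.8,0],"angular":[0,0,0]},{"dp":[0.34,-0.8,0],"angular":[0,0,0]},{"dp":[0.04,-0.18,0],"angular":[0,0,0]},{"dp":[0,0,0],"angular":[0,0,0]},{"dp":[0,0,0],"angular":[0,0,0]},{"dp":[0,0,0],"angular":[0,0,0]}]'; python3 look.py placed1
```

```text
t: 11.8
tcp_pos: [0.6206, -0.2948, 0.233]
tool_rot: [0.974, 0.228, -0.0, -0.001]
force: [-0.5, -0.5, -0.1]
finger_gap: 0.751
gripper_force: 0.0
11.85 [ 0.6208 -0.2949  0.2333] 0.7512246011682568 0.0
86 [288.7 215.7] [ 0.4959 -0.0019  0.1165] [ 0.481 -0.016  0.114] [0.512 0.01  0.119]
```

View pics/placed1.png

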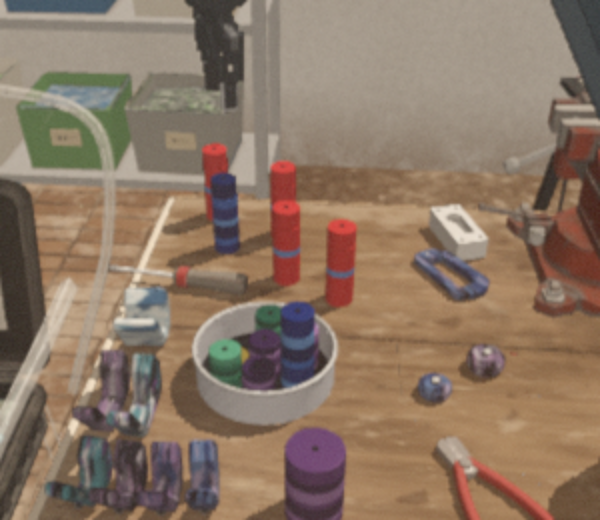

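Bar 1 stands upright in the near place, its top at crop (298,312). The second bar is still at crop (225,215). I go down on it next.

```bash
python3 -m crank '[{"dp":[0.03,-0.03,-0.6],"angular":[0,0,0]},{"dp":[0,0,-0.7],"angular":[0,0,0]},{"dp":[0,0,-0.7],"angular":[0,0,0]},{"dp":[0,0,-0.7],"angular":[0,0,0]},{"dp":[0,0,-0.7],"angular":[0,0,0]},{"dp":[0,0,-0.7],"angular":[0,0,0]},{"dp":[0,0,-0.7],"angular":[0,0,0]},{"dp":[0,0,0],"angular":[0,0,0]},{"dp":[0,0,0],"angular":[0,0,0]},{"dp":[0,0,0],"angular":[0,0,0]}]' && python3 -m crank '[{"dp":[0,0,0],"angular":[0,0,0]},{"dp":[0,0,0],"angular":[0,0,0]},{"dp":[0,0,0],"angular":[0,0,0]},{"dp":[0,0,0],"angular":[0,0,0]},{"dp":[0,0,0],"angular":[0,0,0]},{"dp":[0,0,0],"angular":[0,0,0]},{"dp":[0,0,0],"angular":[0,0,0]},{"dp":[0,0,0],"angular":[0,0,0]}]' 1 40 && python3 -m crank '[{"dp":[0,0,0.3],"angular":[0,0,0]},{"dp":[0,0,0.7],"angular":[0,0,0]},{"dp":[0,0,0.7],"angular":[0,0,0]},{"dp":[0,0,0.7],"angular":[0,0,0]},{"dp":[0,0,0.7],"angular":[0,0,0]},{"dp":[0,0,0.7],"angular":[0,0,0]},{"dp":[0,0,0.7],"angular":[0,0,0]},{"dp":[0,0,0.7],"angular":[0,0,0]},{"dp":[0,0,0],"angular":[0,0,0]}]'
```

```text
t: 12.85
tcp_pos: [0.623, -0.2975, 0.091]
tool_rot: [0.974, 0.228, 0.001, 0.001]
force: [0.6, 0.0, 0.8]
finger_gap: 0.753
gripper_force: 0.0
t: 13.65
tcp_pos: [0.6228, -0.2977, 0.0907]
tool_rot: [0.974, 0.228, 0.001, 0.001]
force: [-0.1, 0.7, 6.3]
finger_gap: 0.41
gripper_force: 40.0
t: 14.55
tcp_pos: [0.6235, -0.2982, 0.2488]
tool_rot: [0.974, 0.228, 0.002, 0.002]
force: [0.7, 0.2, -1.1]
finger_gap: 0.41
gripper_force: 40.0
```

```bash
python3 -m crank '[{"dp":[-0.15,0.4,0],"angular":[0,0,0]},{"dp":[-0.15,0.8,0],"angular":[0,0,0]},{"dp":[-0.15,0.8,0],"angular":[0,0,0]},{"dp":[-0.15,0.8,0],"angular":[0,0,0]},{"dp":[-0.15,0.8,0],"angular":[0,0,0]},{"dp":[-0.15,0.8,0],"angular":[0,0,0]},{"dp":[-0.15,0.8,0],"angular":[0,0,0]},{"dp":[-0.15,0.8,0],"angular":[0,0,0]},{"dp":[-0.15,0.8,0],"angular":[0,0,0]},{"dp":[-0.15,0.8,0],"angular":[0,0,0]},{"dp":[-0.05,0.55,0],"angular":[0,0,0]},{"dp":[0,0,0],"angular":[0,0,0]},{"dp":[0,0,0],"angular":[0,0,0]},{"dp":[0,0,0],"angular":[0,0,0]}]'; python3 axis.py
```

```text
t: 15.95
tcp_pos: [0.5758, -0.0537, 0.2451]
tool_rot: [0.974, 0.228, -0.0, 0.0]
force: [0.1, -0.2, -1.5]
finger_gap: 0.41
gripper_force: 40.1
237 axis [ 0.5762 -0.0527] minus tcp [0.0003 0.0011] zmin 0.154 rms 0.001
291 axis [ 0.5762 -0.0525] minus tcp [0.0003 0.0013] zmin 0.1805 rms 0.0011
```

```bash
python3 -m crank '[{"dp":[0,0,-0.3],"angular":[0,0,0]},{"dp":[0,0,-0.5],"angular":[0,0,0]},{"dp":[0,0,-0.5],"angular":[0,0,0]},{"dp":[0,0,-0.5],"angular":[0,0,0]},{"dp":[0,0,-0.5],"angular":[0,0,0]},{"dp":[0,0,-0.5],"angular":[0,0,0]},{"dp":[0,0,-0.5],"angular":[0,0,0]},{"dp":[0,0,-0.5],"angular":[0,0,0]},{"dp":[0,0,-0.5],"angular":[0,0,0]},{"dp":[0,0,-0.4],"angular":[0,0,0]},{"dp":[0,0,-0.1],"angular":[0,0,0]},{"dp":[0,0,-0.08],"angular":[0,0,0]},{"dp":[0,0,-0.03],"angular":[0,0,0]},{"dp":[0,0,0],"angular":[0,0,0]},{"dp":[0,0,0],"angular":[0,0,0]},{"dp":[0,0,0],"angular":[0,0,0]}]'; python3 -m crank '[{"dp":[0,0,-0.03],"angular":[0,0,0]},{"dp":[0,0,0],"angular":[0,0,0]},{"dp":[0,0,0],"angular":[0,0,0]}]'
```

```text
t: 17.6
tcp_pos: [0.5759, -0.0528, 0.0985]
tool_rot: [0.974, 0.228, 0.0, 0.0]
force: [-0.5, -0.2, 0.0]
finger_gap: 0.411
gripper_force: 40.1
t: 17.9
tcp_pos: [0.5756, -0.0528, 0.0971]
tool_rot: [0.974, 0.228, 0.0, 0.0]
force: [0.0, -0.2, -0.3]
finger_gap: 0.412
gripper_force: 40.1
```

```bash
python3 -m crank '[{"dp":[0,0,-0.03],"angular":[0,0,0]},{"dp":[0,0,0],"angular":[0,0,0]},{"dp":[0,0,0],"angular":[0,0,0]}]'; python3 -m crank '[{"dp":[0,0,-0.02],"angular":[0,0,0]},{"dp":[0,0,0],"angular":[0,0,0]},{"dp":[0,0,0],"angular":[0,0,0]}]'
```

```text
t: 18.2
tcp_pos: [0.5757, -0.0528, 0.0967]
tool_rot: [0.974, 0.228, 0.0, 0.0]
force: [-1.5, 0.1, 4.0]
finger_gap: 0.41
gripper_force: 40.5
t: 18.5
tcp_pos: [0.5758, -0.0528, 0.0966]
tool_rot: [0.974, 0.228, 0.0, 0.0]
force: [-2.1, -0.3, 7.8]
finger_gap: 0.41
gripper_force: 41.1
```

Contact made. I release, rise, and back away so the cameras can see.

```bash
python3 -m crank '[{"dp":[0,0,0],"angular":[0,0,0]},{"dp":[0,0,0],"angular":[0,0,0]},{"dp":[0,0,0],"angular":[0,0,0]},{"dp":[0,0,0],"angular":[0,0,0]},{"dp":[0,0,0],"angular":[0,0,0]},{"dp":[0,0,0],"angular":[0,0,0]}]' 0.25; python3 -m crank '[{"dp":[0,0,0.2],"angular":[0,0,0]},{"dp":[0,0,0.6],"angular":[0,0,0]},{"dp":[0,0,0.7],"angular":[0,0,0]},{"dp":[0,0,0.7],"angular":[0,0,0]},{"dp":[0,0,0.7],"angular":[0,0,0]},{"dp":[0,0,0.7],"angular":[0,0,0]},{"dp":[0,0,0.7],"angular":[0,0,0]},{"dp":[0,0,0.3],"angular":[0,0,0]},{"dp":[0,-0.5,0],"angular":[0,0,0]},{"dp":[0,-0.8,0],"angular":[0,0,0]},{"dp":[0,-0.8,0],"angular":[0,0,0]},{"dp":[0,-0.8,0],"angular":[0,0,0]},{"dp":[0,-0.8,0],"angular":[0,0,0]},{"dp":[0,-0.8,0],"angular":[0,0,0]},{"dp":[0,-0.8,0],"angular":[0,0,0]},{"dp":[0,-0.8,0],"angular":[0,0,0]},{"dp":[0,0,0],"angular":[0,0,0]},{"dp":[0,0,0],"angular":[0,0,0]},{"dp":[0,0,0],"angular":[0,0,0]}]'
python3 look.py fin; python3 - <<'E'
from station import vision
from h import *
s=vision.snapshot("top"); W=cloud(s); cv2.imwrite("pics/fint.png",s["image"])
g=(W[...,2]>.105)&(W[...,2]<.124)&(W[...,0]<.75)&(W[...,1]>-.42)&(W[...,1]<.1)
for m,a,c in blobs(g,60): print(a,W[m].mean(0).round(4),s["image"][m].mean(0).round())
E
```

```text
t: 19.1
tcp_pos: [0.5756, -0.0527, 0.0955]
tool_rot: [0.974, 0.228, -0.0, -0.0]
force: [0.6, 0.3, 0.4]
finger_gap: 0.749
gripper_force: 0.0
t: 21.0
tcp_pos: [0.5749, -0.2351, 0.2327]
tool_rot: [0.974, 0.228, -0.001, -0.001]
force: [0.6, -0.2, -0.6]
finger_gap: 0.75
gripper_force: 0.0
21.05 [ 0.5751 -0.2349  0.2329] 0.7472443436187164 0.0
88 [288.7 215.7] [0.4951 0.0059 0.1225] [ 0.438 -0.017  0.115] [0.512 0.687 0.638]
280 [ 0.575  -0.0519  0.1155] [116.  59.  38.]
114 [ 0.5507 -0.3298  0.1094] [ 40.  46. 240.]
284 [ 0.4964 -0.004   0.1158] [155.  75.  47.]
```

View pics/fin.png

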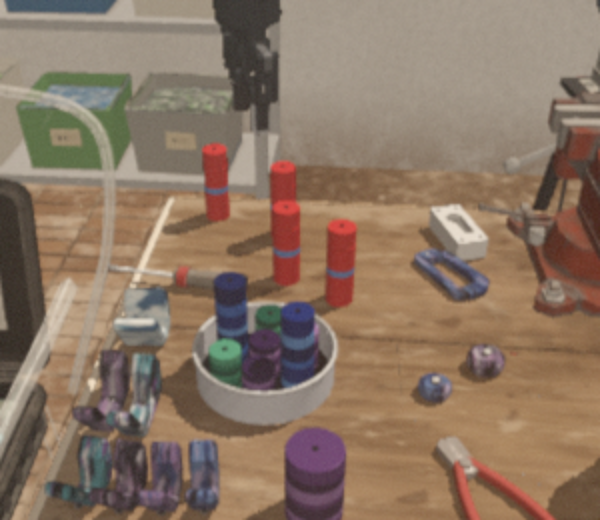

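View pics/fint.png

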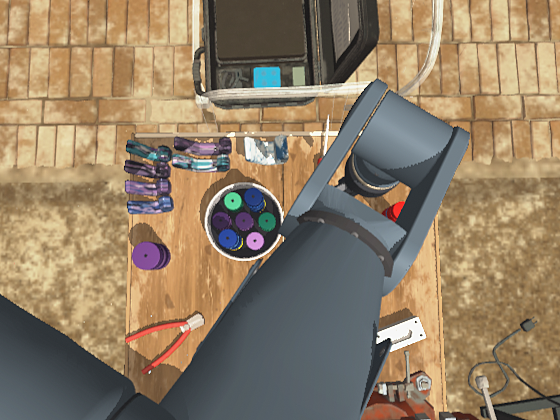

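Both blue bars stand upright on their discs: in the top view at (255,201) and (229,239), with tops within 2 mm of the seat centres. The reds have not moved and the gripper is clear.

```bash
python3 -c "
from station import order; print(order.sign_off())"
```

```text
the job is handed in; nothing more can be done
None
```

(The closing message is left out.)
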